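Set out the pastry stamps by size

TASK

Set the four wooden pastry stamps out on the white display board in order of size: the smallest on the blue pad next to the red post, then each next larger one on the next pad, the largest next to the black post. Stand each one upright, centred on its own pad, and let go of it; don't tip any stamp over on the way.

Things in the scene. Friction and masses are not known exactly. Their poses are not given: they have to be found in the camera images.
- stamp_a: The smallest of four loose turned-wood pastry stamps. Scalloped round foot 38 mm in diameter, 24 mm thick, pale cream wood; on it a concentric green-painted upright round handle 26 mm in diameter, 48 mm tall (from 24 to 72 mm above the underside). All four differ only in foot diameter (38, 50, 62, 74 mm); 50 g or so. Stands upright on its foot; origin at the centre of the underside, z up; yaw means nothing.
- stamp_b: The second smallest of four loose turned-wood pastry stamps. Scalloped round foot 50 mm in diameter, 24 mm thick, pale cream wood; on it a concentric green-painted upright round handle 26 mm in diameter, 48 mm tall (from 24 to 72 mm above the underside). All four differ only in foot diameter (38, 50, 62, 74 mm); 75 g or so. Stands upright on its foot; origin at the centre of the underside, z up; yaw means nothing.
- stamp_c: The second largest of four loose turned-wood pastry stamps. Scalloped round foot 62 mm in diameter, 24 mm thick, pale cream wood; on it a concentric green-painted upright round handle 26 mm in diameter, 48 mm tall (from 24 to 72 mm above the underside). All four differ only in foot diameter (38, 50, 62, 74 mm); 105 g or so. Stands upright on its foot; origin at the centre of the underside, z up; yaw means nothing.
- stamp_d: The largest of four loose turned-wood pastry stamps. Scalloped round foot 74 mm in diameter, 24 mm thick, pale cream wood; on it a concentric green-painted upright round handle 26 mm in diameter, 48 mm tall (from 24 to 72 mm above the underside). All four differ only in foot diameter (38, 50, 62, 74 mm); 140 g or so. Stands upright on its foot; origin at the centre of the underside, z up; yaw means nothing.
- pad_1: Fixed round blue pad, 80 mm in diameter, 3 mm thick, on a fixed white display board 90 mm wide, 440 mm long and 12 mm thick lying on the table. The pads pad_1, pad_2, pad_3, pad_4 follow one another in this order in a straight row, 90 mm from centre to centre, along the board; next to one end post. Origin at the centre of its underside (12 mm above the table; its top is 15 mm above); z up; y along the row from pad_1 towards pad_4, x across the board.
- pad_2: Fixed round blue pad, 80 mm in diameter, 3 mm thick, on a fixed white display board 90 mm wide, 440 mm long and 12 mm thick lying on the table. The pads pad_1, pad_2, pad_3, pad_4 follow one another in this order in a straight row, 90 mm from centre to centre, along the board; one of the two inner pads. Origin at the centre of its underside (12 mm above the table; its top is 15 mm above); z up; y along the row from pad_1 towards pad_4, x across the board.
- pad_3: Fixed round blue pad, 80 mm in diameter, 3 mm thick, on a fixed white display board 90 mm wide, 440 mm long and 12 mm thick lying on the table. The pads pad_1, pad_2, pad_3, pad_4 follow one another in this order in a straight row, 90 mm from centre to centre, along the board; one of the two inner pads. Origin at the centre of its underside (12 mm above the table; its top is 15 mm above); z up; y along the row from pad_1 towards pad_4, x across the board.
- pad_4: Fixed round blue pad, 80 mm in diameter, 3 mm thick, on a fixed white display board 90 mm wide, 440 mm long and 12 mm thick lying on the table. The pads pad_1, pad_2, pad_3, pad_4 follow one another in this order in a straight row, 90 mm from centre to centre, along the board; next to one end post. Origin at the centre of its underside (12 mm above the table; its top is 15 mm above); z up; y along the row from pad_1 towards pad_4, x across the board.
- post_red: Fixed red knob post, 28 mm in diameter, 30 mm tall, on one end of the display board, in line with the pads, 65 mm beyond the centre of the nearest pad. It may stand at the pad_1 end or at the pad_4 end; it marks the end for the smallest stamp. Origin at the centre of its underside, 12 mm above the table.
- post_black: Fixed black knob post, 28 mm in diameter, 30 mm tall, on the other end of the display board, 65 mm beyond the centre of the nearest pad: the end for the largest stamp. Origin at the centre of its underside, 12 mm above the table.
Mind the look-alikes: they are no part of the job. What is shaped like the stamp_b but pink or turquoise is not meant.

How it is judged:
By the outcome, as a careful person would: the job done as asked, in the order asked, and still so for the second after the job is handed in, with the robot touching nothing.
It also fails if it takes over 96 s, if anything falls off the work surface, if the arm or the gripper's body presses on something with over 40 N, if the wrist force passes 120 N, or if a joint passes its speed limit or range.

ROBOT

A 6-joint arm with a two-finger parallel gripper is mounted at the origin on the work surface. World frame = base frame: x ahead of the robot, y to its left, z up, the work surface at z = 0. Lengths are in m, angles in rad, forces in N, time in s.
With the tool pointing down it reaches from about 0.275 to 0.825 m from the base axis. Payload 4.9 kg.
Tool frame: the origin (TCP) lies midway between the tips of the shut fingers; the grasp point (between the pads) lies 19 mm behind it (bot.grip_depth is the distance from the TCP to the grasp point, in m); y points along the fingers, x is the direction in which the jaws open and shut, and the axes are right-handed (so a half turn about y gives the same grasp; the last joint's range is limited). The gripper opens to 85 mm and grips with 20 to 120 N. Pads are 22 mm wide; open, the fingers measure 114 mm over their backs; the gripper's body (76 mm by 85 mm) begins 54 mm behind the grasp point. The pads swing forward as they close: fully open they stand 13 mm farther back than shut.
Start: joints at [0.979, 0.326, -0.193, 1.052, 0, 1.437], TCP at [0.243, 0.493, 0.231] pointing down, gripper open.
Joint ranges: [-2.65, 2.65], [-0.97, 1.79], [-1.3, 1.35], [-1.93, 2.1], [-1.47, 1.37], [-3.14, 3.14]. Speed limits (rad/s): [2.57, 2.57, 3.14, 3.14, 3.14, 3.14].

INTERFACE

Orientations are given as a unit quaternion [w, x, y, z].
In Python, from cell import bot gives the robot as it stands. Calls block until the motion is done:
- bot.move_pose(position, orientation): joint-space move of the TCP to a pose.
- bot.move_linear(position, speed=0.15, rotation=None, until_force=None): straight line of the TCP; rotation=None keeps the orientation; speed is the mean speed in m/s. With until_force (N) it stops when the force on the tool has changed by that much, and returns True; else False.
- bot.goto_joints(angles): joint-space move.
- bot.set_gripper(opening, grasp_force=None): opening from 0.0 (shut) to 1.0 (fully open); grasp_force is the grip in N (None keeps the last); returns when the fingers have stopped.
- bot.wait(seconds).
- bot.solve_ik(position, orientation): joint angles nearest the present ones, or None.
- bot.camera(name): name is "scene" or "top"; returns the picture (420x560x3 uint8, red, green, blue); there is no depth.
- bot.calibration(name): a dict with "mtx" (3x3 intrinsics, pixels), "k1" (the pictures are not rectified: a ray, as slopes to the right and down, at radius r is drawn at 1 + k1 r^2 times it, then the intrinsics apply), "extrinsics" (4x4, takes a point from world to camera coordinates). Camera axes: x right, y down, z forward; pixel columns grow to the right and rows downward; lengths in m; the calibration is good to about 2 mm. A picture is of the moment at which its call begins. calibration takes no time and is no camera call.
A pose or a line that the arm cannot do raises bot.PlanningError and nothing moves.
- bot.close_job(): hands the job in, once; it reports no verdict.
Trained networks look in the newest picture that a camera, given by its name, has taken for a name from the list of things; names that differ only in an ending like _2 or _b are one class to them, and where a whole thing is asked for, a point or a joint stands for the part that bears it (a point fixed in the world has none). Each returns a list of dicts, best first, with "confidence" (0 to 1); they miss things now and then, are a little off and sometimes report something else, mostly with a low value. They report only what shows in the picture. A call takes as long as a camera call. They do not tell look-alikes from the thing itself.
- bot.search_frame(camera, thing): "bbox" ([left, top, width, height] in pixels, round what is visible of it).
Readings, each from a call of its own:
- bot.read_clock(): time.
- bot.read_joint_positions(): joint angles.
- bot.read_joint_vel(): joint speeds.
- bot.read_joint_efforts(): joint torques, N m.
- bot.read_position(): TCP position.
- bot.read_tool_rot(): TCP orientation.
- bot.read_ft_force(): force on the tool from outside, world axes, zero at the start.
- bot.read_moment(): the same for the moment, N m.
- bot.read_gripper_width(): opening from 0.0 (shut) to 1.0 (fully open).
Only numpy, scipy, OpenCV 4.12 (cv2) and the standard library are available. Lean on these libraries where they do the work, as an engineer would, in place of code of your own. Each camera call takes 0.05 s, during which the arm holds its last target. There are 200 camera calls.

## Working session

There is one attempt and no reset: what is moved stays moved. The work goes in short steps, each a Python script; the robot and the scene stay as the last script left them, time stands still between calls to the robot, and variables do not carry over. Pictures are saved under pics/ and viewed, about 12 in all and at most 16, crops included, and the job is handed in when it is done.

```bash
mkdir -p pics; ls
python3 - <<'E'
from cell import bot
import cv2
for n in("scene","top"):
    im=bot.camera(n); cv2.imwrite(f"pics/{n}0.png",im[...,::-1])
    c=bot.calibration(n); print(n,c)
    for t in("stamp_a","pad_1","post_red","post_black"):
        print(t,[(d["bbox"],round(d["confidence"],2)) for d in bot.search_frame(n,t)])
print(bot.read_clock(),bot.read_tool_rot())
E
```

```text
pics
scene {'mtx': array([[382.13987144,   0.        , 283.68620667],
       [  0.        , 382.13987144, 214.56787772],
       [  0.        ,   0.        ,   1.        ]]), 'k1': -0.04560145042192514, 'extrinsics': array([[ 0.72022994,  0.69373389, -0.00146108, -0.43771736],
       [ 0.53469386, -0.55645506, -0.63597189, -0.24851388],
       [-0.44200828,  0.45726476, -0.77171084,  1.3405516 ],
       [ 0.        ,  0.        ,  0.        ,  1.        ]])}
stamp_a [([256.6, 174.6, 24.2, 28.9], 0.72), ([336.6, 120.7, 9.1, 22.2], 0.69), ([145.1, 280.9, 28.0, 29.3], 0.68), ([327.9, 155.7, 16.5, 22.3], 0.63), ([212.8, 215.1, 10.6, 24.9], 0.53), ([317.4, 132.9, 14.1, 24.9], 0.52)]
pad_1 [([287.8, 219.5, 23.1, 27.4], 0.97), ([233.5, 254.2, 27.5, 27.1], 0.67)]
post_red [([220.0, 266.7, 7.9, 19.0], 0.53)]
post_black [([339.1, 202.5, 7.9, 7.8], 0.39)]
top {'mtx': array([[417.85492041,   0.        , 277.14318646],
       [  0.        , 417.85492041, 210.65855897],
       [  0.        ,   0.        ,   1.        ]]), 'k1': 0.006935218997582577, 'extrinsics': array([[ 0.02042086, -0.99970184, -0.01338698,  0.05530817],
       [-0.98468953, -0.01779211, -0.17340694,  0.55877864],
       [ 0.17311705,  0.01672313, -0.98475927,  0.93148483],
       [ 0.        ,  0.        ,  0.        ,  1.        ]])}
stamp_a [([96.5, 243.0, 25.9, 24.8], 0.92), ([135.9, 246.3, 22.7, 20.1], 0.88), ([248.7, 242.9, 27.1, 25.6], 0.88), ([164.6, 208.6, 22.1, 23.2], 0.88), ([341.8, 250.8, 18.6, 14.3], 0.69), ([431.1, 231.1, 31.3, 22.6], 0.62)]
pad_1 [([341.1, 180.5, 34.3, 34.2], 0.97), ([273.0, 171.1, 30.8, 26.3], 0.97), ([307.0, 174.6, 32.8, 32.5], 0.72), ([238.0, 164.4, 27.5, 31.3], 0.64)]
post_red [([342.5, 250.9, 18.8, 14.4], 0.45)]
post_black []
0.5 [ 0.60041678 -0.60041664 -0.37348692  0.37350645]
```

View pics/top0.png

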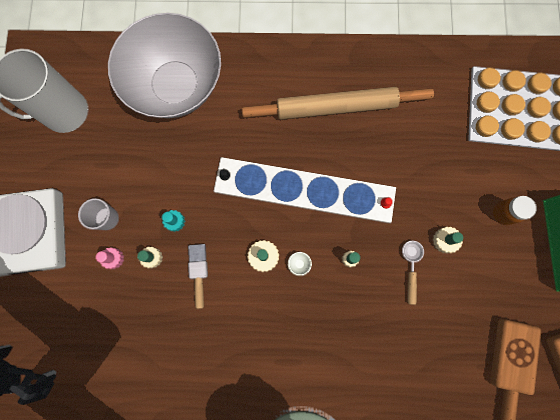

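View pics/scene0.png

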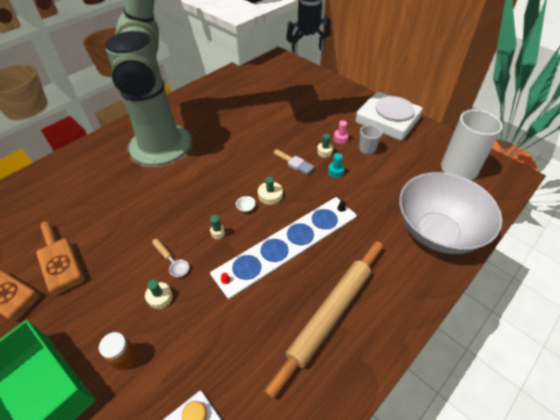

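Run:
```python
import cv2
a=cv2.imread("pics/top0.png")
cv2.imwrite("pics/top0c.png",cv2.resize(a[140:290,80:280],None,fx=4,fy=4,interpolation=2))
cv2.imwrite("pics/top0d.png",cv2.resize(a[140:290,230:480],None,fx=3.2,fy=3.2,interpolation=2))
```

```text
(no output)
```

View pics/top0c.png

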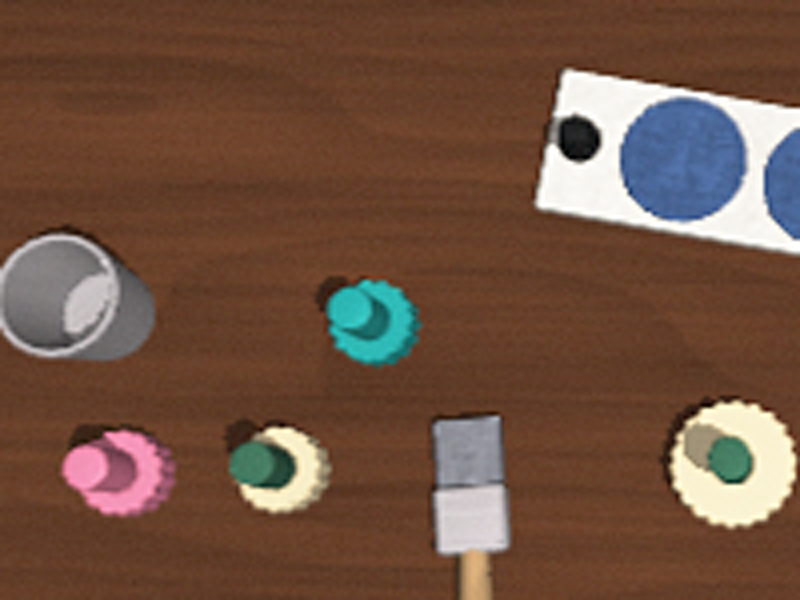

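View pics/top0d.png

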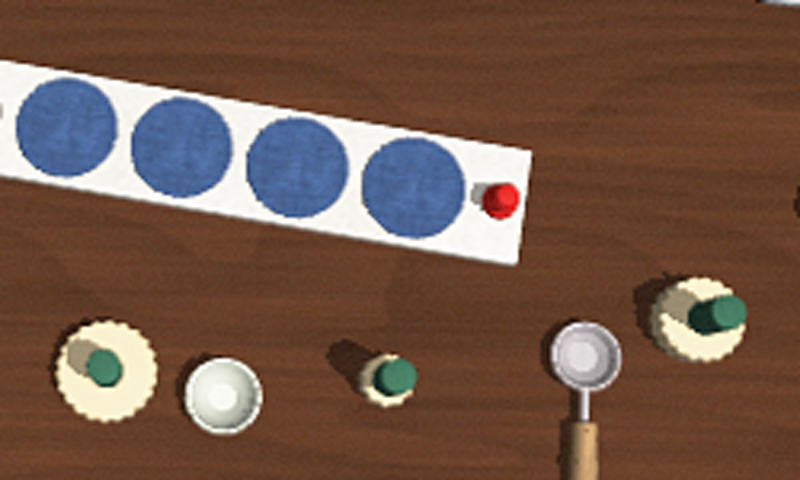

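Green-handled, cream-footed stamps in the top view: (150,257) second smallest, (263,256) largest, (351,258) smallest and (449,240) second largest. The look-alikes are pink (109,258), turquoise (173,220) and a cream bowl (300,263), and I'm leaving all three alone. The red post is at (387,202) on the right and the black one at (224,174). Next I'll locate everything and check the sizes numerically.

```bash
cat > h.py <<'E'
import numpy as np,cv2
from cell import bot
from scipy.optimize import least_squares
from scipy.spatial.transform import Rotation as Rn
def proj(n,P):
    c=bot.calibration(n); E=c["extrinsics"]; q=np.atleast_2d(P)@E[:3,:3].T+E[:3,3]
    s=q[:,:2]/q[:,2:]; s=s*(1+c["k1"]*(s**2).sum(1,keepdims=True))
    return s@c["mtx"][:2,:2].T+c["mtx"][:2,2]
T=np.linspace(0,2*np.pi,60)
def hullcen(n,x,y,r,zs):
    P=np.array([[x+r*np.cos(t),y+r*np.sin(t),z] for z in zs for t in T])
    h=cv2.convexHull(proj(n,P).astype(np.float32)); m=cv2.moments(h); return np.array([m["m10"]/m["m00"],m["m01"]/m["m00"]])
def fit(obs,r,zs): # obs: {cam:pixel}
    f=lambda p:np.concatenate([hullcen(n,*p,r,zs)-c for n,c in obs.items()])
    s=least_squares(f,[.4,0],diff_step=1e-3); return s.x,s.fun
def blobs(im,kind,amin=25):
    hsv=cv2.cvtColor(im,cv2.COLOR_RGB2HSV); H,S,V=[hsv[...,i].astype(int) for i in range(3)]
    m={"green":(H>65)&(H<90)&(S>90)&(V>25)&(V<130),"blue":(H>100)&(H<125)&(S>90)&(V>60),
       "red":((H<5)|(H>175))&(S>190)&(V>110)}[kind].astype(np.uint8)
    n,l,st,c=cv2.connectedComponentsWithStats(m)
    return [(c[i],st[i,4]) for i in range(1,n) if st[i,4]>=amin]
def measure(kind,n="top",r=.013,zs=(.024,.072),amin=25):
    im=bot.camera(n); out=[]
    for c,a in blobs(im,kind,amin):
        p,e=fit({n:c},r,zs); out.append((p,c,a))
    return out
E
python3 - <<'E'
from h import *
for n in("top","scene"):
    for k,r,zs in(("green",.013,(.024,.072)),("blue",.04,(.015,)),("red",.014,(.012,.042))):
        for p,c,a in measure(k,n,r,zs): print(n,k,p.round(4),c.round(1),a)
E
```

```text
top green [ 0.5157 -0.5706] [553.9 233.6] 882
top green [0.5301 0.3108] [172.5 220.3] 37
top green [ 0.5011 -0.3414] [453.5 237.9] 134
top green [0.4458 0.3692] [144.9 255.9] 130
top green [0.4542 0.0992] [261.8 254.5] 73
top green [ 0.4522 -0.1066] [351.5 257.2] 65
top blue [0.6404 0.1348] [250.1 179.6] 743
top blue [0.6262 0.0459] [286.1 185.8] 748
top blue [ 0.6122 -0.0427] [322.2 192. ] 756
top blue [ 0.5978 -0.1315] [358.8 198.4] 763
top red [ 0.5858 -0.1944] [386.1 202.5] 86
scene green [0.6475 1.3435] [503.4  58.9] 856
scene green [0.6652 1.5742] [526.8  43.1] 816
scene green [0.8517 1.2503] [542.3  85.7] 517
scene green [0.9135 1.2405] [556.9  93. ] 40
scene green [0.9539 1.0505] [550.8 118. ] 81
scene green [0.9307 0.9208] [531.7 130.9] 69
scene green [0.4435 0.3721] [325.4 140.2] 58
scene green [0.5585 0.2913] [337.1 168.7] 114
scene green [0.4533 0.0991] [269.5 183.9] 61
scene green [ 0.4517 -0.1092] [215.5 222.8] 78
scene green [ 0.502  -0.3418] [155.1 288.1] 91
scene green [ 0.4087 -0.649 ] [ 16.9 349.4] 1335
scene green [ 0.5721 -0.6083] [ 67.6 390.6] 1152
scene green [ 0.5185 -0.7237] [  3.8 412.4] 136
scene blue [0.6425 0.1328] [324.2 218.8] 382
scene blue [0.6284 0.0442] [299.9 233.9] 427
scene blue [ 0.6141 -0.0443] [274.  249.8] 474
scene blue [ 0.6    -0.1332] [246.4 267. ] 522
scene red [ 0.5921 -0.1989] [224.8 278.2] 55
```

```bash
cat >> h.py <<'E'
ax=np.array([.0429,.2664])  # pad row, red end to black end
ax=np.array([ax[0],ax[1],0])/np.hypot(*ax)
def quat(s=1):
    y=np.array([0,0,-1.]); x=s*np.cross(ax,[0,0,1]); z=np.cross(x,y)
    return Rn.from_matrix(np.c_[x,y,z]).as_quat(scalar_first=True)
PADS=[np.array(p) for p in((.5989,-.1324),(.6131,-.0435),(.6273,.0451),(.6414,.1338))]
ST=dict(a=(.4520,-.1079),b=(.4446,.3706),c=(.5015,-.3416),d=(.4538,.0991))
UP=.16
def transfer(src,dst,q,zsrc=0.,zdst=.015):
    "carry a stamp standing at src (underside zsrc) to dst"
    bot.set_gripper(.6,30)
    bot.move_pose([*src,UP],q)
    bot.move_linear([*src,zsrc+.031],.15)
    bot.set_gripper(.42); bot.set_gripper(.0,30)
    w=bot.read_gripper_width()
    bot.move_linear([*src,zsrc+.031+.105],.15)
    bot.move_linear([*dst,zdst+.031+.09],.25)
    bot.move_linear([*dst,zdst+.031+.006],.12)
    hit=bot.move_linear([*dst,zdst+.031-.003],.02,until_force=2)
    z=bot.read_position()[2]
    bot.set_gripper(.6)
    bot.move_linear([*dst,UP],.15)
    print("width",w,"touch",hit,"z",round(z,4),"t",bot.read_clock())
E
python3 - <<'E'
from h import *
for s in(1,-1):
    for p in [*ST.values(),*PADS]:
        j=bot.solve_ik([*p,.04],quat(s)); k=bot.solve_ik([*p,UP],quat(s)); print(s,None if j is None else np.round(j,2), k is not None)
E
```

```text
1 [-0.39  0.41 -0.65  0.51  0.    1.34] True
1 [ 0.57  0.57 -0.35  0.65  0.    2.3 ] True
1 [-0.72  0.61 -0.27  0.69  0.    1.01] True
1 [ 0.06  0.41 -0.65  0.51  0.    1.79] True
1 [-0.34  0.62 -0.25  0.7   0.    1.39] True
1 [-0.19  0.62 -0.25  0.7   0.    1.54] True
1 [-0.05  0.64 -0.2   0.72  0.    1.68] True
1 [ 0.09  0.69 -0.12  0.76  0.    1.82] True
-1 [-0.39  0.41 -0.65  0.51  0.   -1.8 ] True
-1 [ 0.57  0.57 -0.35  0.65  0.   -0.84] True
-1 [-0.72  0.61 -0.27  0.69  0.   -2.13] True
-1 [ 0.06  0.41 -0.65  0.51  0.   -1.36] True
-1 [-0.34  0.62 -0.25  0.7   0.   -1.75] True
-1 [-0.19  0.62 -0.25  0.7   0.   -1.6 ] True
-1 [-0.05  0.64 -0.2   0.72  0.   -1.46] True
-1 [ 0.09  0.69 -0.12  0.76  0.   -1.32] True
```

Run:
```python
from h import *
q=quat()
transfer(ST["a"],PADS[0],q)
bot.move_pose([*ST["b"],UP],q)
for n in("top","scene"):
    im=bot.camera(n); cv2.imwrite(f"pics/{n}1.png",im[...,::-1])
    for c,a in blobs(im,"green"):
        if a<200:
            print(n,fit({n:c},.013,(.039,.087))[0].round(4),fit({n:c},.013,(.024,.072))[0].round(4),c.round(),a)
print(bot.read_clock())
a=cv2.imread("pics/top1.png")[130:290,200:400]; b=cv2.imread("pics/scene1.png")[130:290,200:400]
cv2.imwrite("pics/v1.png",cv2.resize(np.hstack([a,b]),None,fx=2,fy=2,interpolation=2))
```

```text
width 0.2977319418792514 touch True z 0.0465 t 9.1583
top [ 0.5993 -0.1324] [ 0.6026 -0.1353] [363. 193.] 92
top [0.528  0.3061] [0.5302 0.3102] [173. 220.] 34
top [ 0.4997 -0.3343] [ 0.5015 -0.3403] [453. 238.] 119
top [0.445  0.3642] [0.4459 0.3692] [145. 256.] 127
top [0.4532 0.0989] [0.4542 0.0997] [262. 254.] 57
scene [0.9155 1.2105] [0.9132 1.2411] [557.  93.] 42
scene [0.9556 1.0221] [0.954  1.0492] [551. 118.] 82
scene [0.9328 0.8957] [0.9308 0.9205] [532. 131.] 65
scene [0.4526 0.36  ] [0.4417 0.3749] [326. 140.] 66
scene [0.5693 0.2774] [0.5606 0.2908] [338. 169.] 107
scene [0.4642 0.0887] [0.4535 0.0987] [269. 184.] 57
scene [ 0.6004 -0.1349] [ 0.5923 -0.1292] [244. 257.] 85
scene [ 0.5122 -0.3439] [ 0.5024 -0.342 ] [155. 288.] 87
scene [ 0.5282 -0.7186] [ 0.5187 -0.7236] [  4. 412.] 137
11.1583
```

View pics/v1.png

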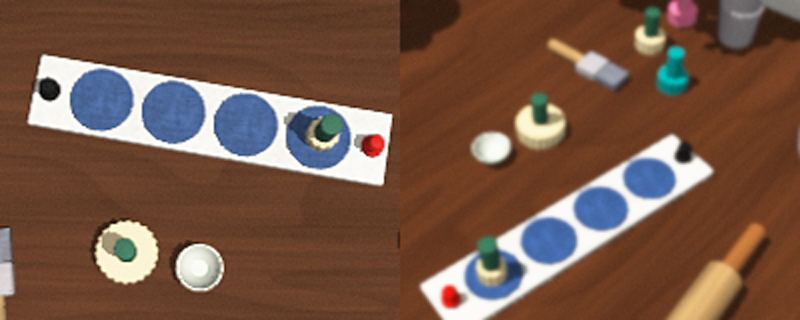

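Stamp a stands on the red-end pad (crop ~(322,135)), within about 1.5 mm of centre in both cameras. I'll carry on with b, c and d.

Run:
```python
from h import *
q=quat()
transfer(ST["b"],PADS[1],q)
bot.move_pose([*ST["c"],UP],q)
for n in("top","scene"):
    im=bot.camera(n)
    for c,a in blobs(im,"green"):
        if a<200: print(n,fit({n:c},.013,(.039,.087))[0].round(4),c.round(),a)
```

```text
width 0.29879314536460516 touch True z 0.0464 t 18.4667
top [ 0.6134 -0.0459] [326. 187.] 112
top [ 0.5992 -0.1347] [364. 193.] 127
top [ 0.498  -0.3299] [451. 238.] 84
top [0.4524 0.0971] [262. 255.] 87
scene [0.9156 1.211 ] [557.  93.] 41
scene [0.9558 1.0224] [551. 118.] 76
scene [0.9329 0.8964] [532. 131.] 65
scene [0.464  0.0901] [270. 184.] 72
scene [ 0.612  -0.0453] [273. 239.] 100
scene [ 0.5999 -0.1348] [244. 257.] 101
scene [ 0.5134 -0.3438] [155. 288.] 83
scene [ 0.5281 -0.7187] [  4. 412.] 135
```

Run:
```python
from h import *
q=quat()
transfer(ST["c"],PADS[2],q)
transfer(ST["d"],PADS[3],q)
bot.move_pose([.35,.40,.25],q)
for n in("top","scene"):
    im=bot.camera(n); cv2.imwrite(f"pics/{n}2.png",im[...,::-1])
    for c,a in blobs(im,"green"):
        if 40<a<200: print(n,fit({n:c},.013,(.039,.087))[0].round(4),c.round(),a)
print(bot.read_clock())
a=cv2.imread("pics/top2.png")[140:240,200:400]; b=cv2.imread("pics/scene2.png")[180:300,200:370]
cv2.imwrite("pics/v2.png",cv2.resize(a,None,fx=4,fy=4,interpolation=2))
cv2.imwrite("pics/v3.png",cv2.resize(b,None,fx=4,fy=4,interpolation=2))
```

```text
width 0.2947150042096593 touch True z 0.0464 t 26.9167
width 0.2945819297907354 touch True z 0.0464 t 33.7083
top [0.6414 0.1337] [249. 174.] 99
top [0.6273 0.0456] [286. 180.] 98
top [ 0.6142 -0.0451] [325. 186.] 91
top [ 0.5996 -0.1335] [364. 193.] 106
scene [0.9155 1.2105] [557.  93.] 42
scene [0.9556 1.0212] [551. 118.] 82
scene [0.9324 0.8959] [532. 131.] 66
scene [0.5669 0.2783] [337. 169.] 117
scene [0.6457 0.1289] [326. 209.] 60
scene [0.6278 0.044 ] [300. 223.] 73
scene [ 0.6144 -0.0466] [273. 240.] 77
scene [ 0.6006 -0.1348] [245. 257.] 84
scene [ 0.5282 -0.7186] [  4. 412.] 137
35.3083
```

View pics/v2.png

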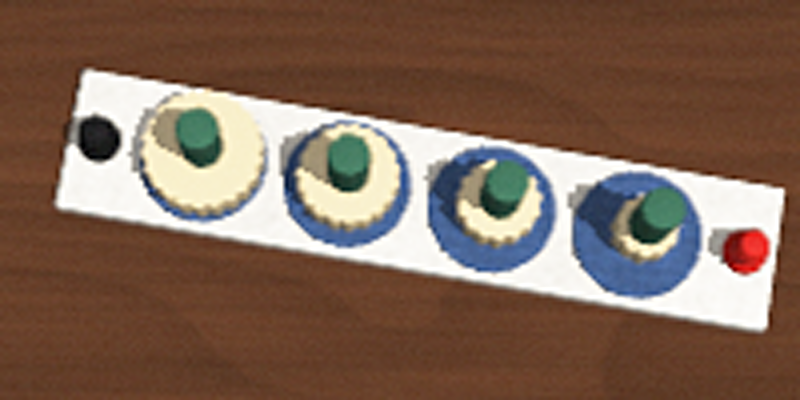

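View pics/v3.png

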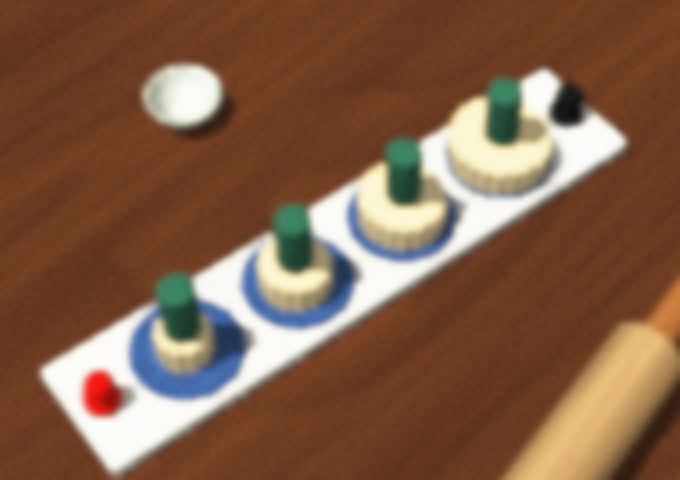

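All four stand upright in size order, from the red post at crop (745,250) to the black at (100,137), each centred within about 2–3 mm. I'm handing in.

```bash
python3 -c "
from cell import bot
bot.close_job()"
```

```text
the job is handed in; nothing more can be done
```

The four stamps now stand on the board in order of size, smallest next to the red post and largest next to the black. I gripped each by its green handle, carried it over upright, lowered it until it touched the pad, released it and drew the arm away. The job was handed in at about 35 s; the pink and turquoise look-alikes were not moved.

- **Pictures:** the last views from both cameras show all four upright, in the right order, with the gripper clear.
- **Centring, top camera:** all four stamps measure within about 3 mm of their pad centres.
- **Centring, scene camera:** a, b and c measure within about 2.5 mm. It puts d about 5 mm off, which disagrees with the top camera's 1.5 mm. I trusted the top camera because in the scene view only a small patch of d's handle was picked out.
- **Not checked:** arm and wrist forces were not logged during the moves.

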